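# Lock a sliding stop in a T-slot rail

## Task

Clamp the board on the T-slot rail: take the stop from its wooden rest and lower it into the rail's slot on the free side of the board, then slide it gently along so that it pushes the board fully home against the fence. With the stop still bearing on the board, turn its knob clockwise by feel, first until the bolt head stands square across the slot, then on until the stop is held firmly, without overtightening.

Things in the scene. Friction and masses are not known exactly. Their poses are not given: they have to be found in the camera images.
- rail: Fixed aluminium T-slot rail, 70 wide (x), 300 long (y) and 26 mm high, with a low screwed foot at each end; its own y axis runs along the slot. Origin: centre of its underside; its flat top is at rail z = 26 mm.
- slot_mid (a point): Middle of the slot's mouth, on the rail's top (rail x 0, y 0, z 26 mm), axes as the rail's. The slot runs the rail's whole length: mouth 16 mm wide between lips 6 mm thick, under them a cavity 30 mm wide and 16 mm deep.
- fence_face (a point): Middle of the inner face (rail y = -138 mm) of the fence, an upright plate 64 mm wide that stands across the -y end of the rail and rises 24 mm above its top.
- board: Loose brown wooden block, 50 x 110 x 18 mm, flat on the rail with its 110 mm along the slot, its end 6 to 14 mm short of the fence at the start; origin: centre of its underside. Home against the fence its origin is at rail y = -83 mm and its free end at rail y = -28 mm.
- rest: Fixed wooden rest, 90 x 90 mm, 26 mm high, with a groove 22 mm wide along its own y axis, in which the stop's tongue and bolt head hang at the start while its block stands on the top. Origin: centre of its underside.
- stop: Loose stop, 0.35 to 0.5 kg: an aluminium block 44 wide (x), 50 long (y), 32 mm high, with a tongue under it, 13.5 wide and 4 mm deep, along its y, that keys into the slot either way round. Origin: centre of the block's underside; seated it is at rail z = 26 mm, and at rail y = -3 mm when touching the home board. Carry it by the 44 mm sides or by the knob.
- bolt_axis (a point): Point on the bolt's axis at the block's underside (the stop's origin), axes as the stop's. Below it hangs the bolt's steel hammer head, 13 x 26 x 6 mm, its 26 mm along the block's y at the start, its underside 12 to 16 mm below this point.
- knob_center (a point): Centre of the round black knurled knob (40 mm diameter, 24 mm high, 41 to 65 mm above the block's underside) over the block's middle, on the bolt's axis. Clockwise tightens. Once the bolt is square the knob runs on along a steep thread, 0.1 to 0.8 rad (it differs and cannot be seen) until the head meets the lips; some 0.2 to 0.4 rad more is firm. It stays where it is left.
- bolt_turn (a joint): Bolt head's angle against the block: 0 = in line with tongue and slot (start), grows clockwise from above to a stop at 1.57 = square across. The knob carries the bolt to that stop (0.05 N m); then the thread runs with a steady drag (0.45 N m turning, 0.2 or more held still) and lifts the head 4.5 mm per rad. Firm (40 to 75 N of clamping) is when the moment is 0.15 to 0.25 N m above that drag.
There are look-alikes about, which are no part of the job. Of the things like the stop, leave any that is yellow; of the rest the larger one is meant.

How it is judged (in metres and radians):
On the way, in this order (a step that is already met when the one before it is completed fails the run):
1. the stop is seated in the slot, its bolt head still in line (z of stop in the frame of rail below 0.0285 m and x of stop in the frame of rail between -0.004 and 0.004 m and angle between the y axis of stop and the y axis of rail, either way round below 0.12 rad and value of joint bolt_turn below 0.4 rad), for 0.1 s.
2. the board is home against the fence with the stop against it, the bolt head still in line (y of board in the frame of rail below -0.081 m and y of stop in the frame of rail below 0 m and z of stop in the frame of rail below 0.0285 m and value of joint bolt_turn below 0.4 rad), for 0.1 s.
3. the bolt head stands square across the slot (value of joint bolt_turn above 1.4 rad), for 0.1 s.
At the end, for the whole second after the job is handed in: the board is within 2 mm of the fence, the stop seated in the slot within 3 mm of where it touches the home board, the bolt head square (over 1.4 rad) and pulled up under the lips with more than 30 N, all at rest (y of board in the frame of rail below -0.081 m and y of stop in the frame of rail between -0.008 and 0 m and z of stop in the frame of rail below 0.0285 m and x of stop in the frame of rail between -0.004 and 0.004 m and angle between the y axis of stop and the y axis of rail, either way round below 0.12 rad and value of joint bolt_turn above 1.4 rad and contact force between bolt_c0 and rail above 30 N and linear speed of stop below 0.01 m/s).
It fails at once if the stop presses on the board with more than 30 N (contact force between stop and board above 30 N).
It fails at once if the bolt head is forced against the rail with more than 90 N (overtightened) (contact force between bolt_c0 and rail above 90 N).
It also fails if it takes over 72 s, if anything falls off the work surface, if the arm or the gripper's body presses on something with over 40 N, if the wrist force passes 120 N, or if a joint passes its speed limit or range.

## Robot

A 6-joint arm with a two-finger parallel gripper is mounted at the origin on a cart in front of the work surface, level with it; the furniture and walls round the work are solid. World frame = base frame: x ahead of the robot, y to its left, z up, the work surface at z = 0. Lengths are in mm, angles in rad, forces in N, time in s.
With the tool pointing down it reaches from about 275 to 775 mm from the base axis. Payload 14.6 kg.
Tool frame: the origin (TCP) lies midway between the tips of the shut fingers; the grasp point (between the pads) lies 19 mm behind it; z points along the fingers, y is the line along which they close (so a half turn about z gives the same grasp; the last joint's range is limited). The gripper opens to 85 mm and grips with 20 to 120 N. Pads are 22 mm wide; open, the fingers measure 114 mm over their backs; the gripper's body (76 mm by 85 mm) begins 54 mm behind the grasp point. The pads swing forward as they close: fully open they stand 13 mm farther back than shut.
Start: joints at [0.534, 0.263, -0.048, 1.259, 0, 1.415], TCP at [405.244, 333.775, 231.278] pointing down, gripper open.
Joint ranges: [-2.65, 2.65], [-0.89, 1.7], [-1.18, 1.37], [-2.13, 2.11], [-1.35, 1.29], [-3.14, 3.14]. Speed limits (rad/s): [1.89, 1.89, 2.57, 2.79, 3.14, 3.14].

## Interface

Orientations are given as a rotation vector (axis times angle).
In Python, from rig import robot gives the robot as it stands. Calls block until the motion is done:
- robot.move_to(position, orientation): joint-space move of the TCP to a pose.
- robot.servo_line(position, feed=150, attitude=None, threshold=None): straight line of the TCP; attitude=None keeps the orientation; feed is the mean speed in mm/s. With threshold (N) it stops when the force on the tool has changed by that much, and returns True; else False.
- robot.set_joints(angles): joint-space move.
- robot.grip(opening): finger opening in mm; the grip force is fixed at half the most; returns when the fingers have stopped.
- robot.pause(seconds).
- robot.solve_ik(position, orientation): joint angles nearest the present ones, or None.
- robot.read_state(): the state.
- robot.camera(name): name is "side" or "top"; returns (picture, depth): 384x512x3 uint8, red, green, blue; 384x512 float32, mm along the optical axis (not along the pixel's ray), 0 where there is no reading.
- robot.get_calibration(name): a dict with "fx", "fy", "cx", "cy" (pixels), "cam_to_world" (4x4, takes a point from camera to world coordinates). Camera axes: x right, y down, z forward; pixel columns grow to the right and rows downward; lengths in mm; the calibration is good to about 2 mm. A picture is of the moment at which its call begins. get_calibration takes no time and is no camera call.
A pose or a line that the arm cannot do raises robot.Unreachable and nothing moves.
- robot.finish_job(): hands the job in; it is judged then, once.
Trained networks look in the newest picture that a camera, given by its name, has taken for a name from the list of things; names that differ only in an ending like _2 or _b are one class to them, and where a whole thing is asked for, a point or a joint stands for the part that bears it (a point fixed in the world has none). Each returns a list of dicts, best first, with "conf" (0 to 1); they miss things now and then, are a little off and sometimes report something else, mostly with a low value. They report only what shows in the picture. A call takes as long as a camera call. They do not tell look-alikes from the thing itself.
- robot.search_frame(target, camera): "pixel" ([column, row] in pixels, amid what is visible of it).
- robot.silhouettes(target, camera): "mask" (384x512 bool, what is visible of it) and "pixel" ([column, row] in pixels, amid what is visible of it).
- robot.landmark_of(target, camera): "pixel" ([column, row] in pixels: a listed point, or the origin of a listed thing).
The state is a dict: "clock": time; "q": joint angles; "qvel": joint speeds; "tau": joint torques, N m; "eef_pos": TCP position; "tcp_rot": TCP orientation; "contact_force": force on the tool from outside, world axes, zero at the start; "ft_torque": the same for the moment, N m; "gripper_width": finger opening in mm; "finger_force": force on a finger pad.
Only numpy, scipy, OpenCV 4.12 (cv2) and the standard library are available. Lean on these libraries where they do the work, as an engineer would, in place of code of your own. Each camera call takes 0.05 s, during which the arm holds its last target. There are 200 camera calls.

## Working session

There is one attempt and no reset: what is moved stays moved. The work goes in short steps, each a Python script; the robot and the scene stay as the last script left them, time stands still between calls to the robot, and variables do not carry over. Pictures are saved under pics/ and viewed, at most 10 in all, crops included, and the job is handed in when it is done.

```bash
ls; mkdir -p pics
python3 - <<'E'
from rig import robot
import cv2,numpy as np
for c in("top","side"):
    p,d=robot.camera(c); cv2.imwrite(f"pics/{c}0.png",p[...,::-1]); np.savez(f"pics/{c}0.npz",p=p,d=d)
    k=robot.get_calibration(c); print(c,k)
    for t in("stop","knob_center","slot_mid","fence_face","board","rest","rail"):
        try:print(t,[(np.round(r["pixel"]).tolist(),round(r["conf"],2)) for r in robot.landmark_of(t,c)])
        except Exception as e: print(t,e)
print(robot.read_state())
a=cv2.imread("pics/top0.png");b=cv2.imread("pics/side0.png")
E
```

```text
pics
top {'fx': 350.46258820742287, 'fy': 350.46258820742287, 'cx': 252.79585254791678, 'cy': 189.79793055265782, 'cam_to_world': array([[ 2.41962342e-02, -9.97099228e-01,  7.21642003e-02,
         3.41214956e+02],
       [-9.99634014e-01, -2.50049552e-02, -1.03242708e-02,
         1.90238985e+02],
       [ 1.20987850e-02, -7.18879808e-02, -9.97339329e-01,
         1.20632675e+03],
       [ 0.00000000e+00,  0.00000000e+00,  0.00000000e+00,
         1.00000000e+00]])}
stop [([220.0, 200.0], 0.52), ([254.0, 206.0], 0.49)]
knob_center [([256.0, 206.0], 0.55)]
slot_mid [([330.0, 184.0], 0.57)]
fence_face [([374.0, 194.0], 0.89)]
board [([357.0, 187.0], 0.77), ([215.0, 199.0], 0.52)]
rest [([222.0, 200.0], 0.72), ([217.0, 200.0], 0.52), ([216.0, 199.0], 0.19)]
rail [([330.0, 182.0], 0.73), ([213.0, 197.0], 0.56)]
side {'fx': 361.31762541215153, 'fy': 361.31762541215153, 'cx': 254.9687844434912, 'cy': 194.72755356540327, 'cam_to_world': array([[-9.65426818e-01, -1.35505482e-01,  2.22686605e-01,
         2.12063228e+02],
       [-2.59802899e-01,  4.30387362e-01, -8.64447322e-01,
         1.
[... 536 characters left out ...]
ock': 0.8, 'q': array([ 5.33704593e-01,  2.63117654e-01, -4.82885746e-02,  1.25939342e+00,
       -8.09967819e-06,  1.41548923e+00]), 'qvel': array([-9.77348237e-05, -9.57219427e-05,  1.39638405e-03,  5.50707160e-04,
       -7.26783273e-04, -8.53012776e-04]), 'tau': array([ 3.42600382e-03, -6.37385702e+01,  3.84763062e+01,  8.37844618e-04,
        2.55514296e-04,  4.70369957e-05]), 'eef_pos': array([405.25211657, 333.7792974 , 231.27332347]), 'tcp_rot': array([ 1.34066199e+00,  2.84116163e+00, -1.14619322e-05]), 'contact_force': array([ 0.52644625, -0.03473718, -0.63023215]), 'ft_torque': array([-0.00633309, -0.00776925,  0.00593664]), 'finger_force': 0.0, 'gripper_width': 85.50759102152628}
```

Run:
```python
import cv2,numpy as np
a=cv2.imread("pics/top0.png");b=cv2.imread("pics/side0.png")
a=a[120:280,140:420];b=b[130:350,180:340]
cv2.imwrite("pics/c1.png",cv2.resize(a,None,fx=2.8,fy=2.8,interpolation=2))
cv2.imwrite("pics/c2.png",cv2.resize(b,None,fx=2.7,fy=2.7,interpolation=2))
```

```text
(no output)
```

View pics/c1.png

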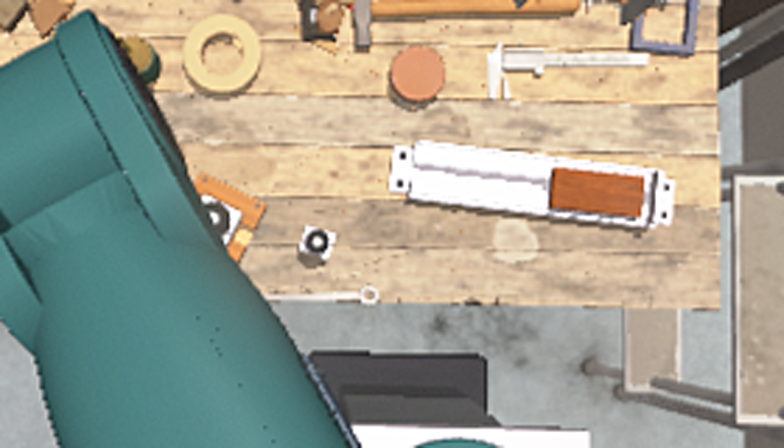

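View pics/c2.png

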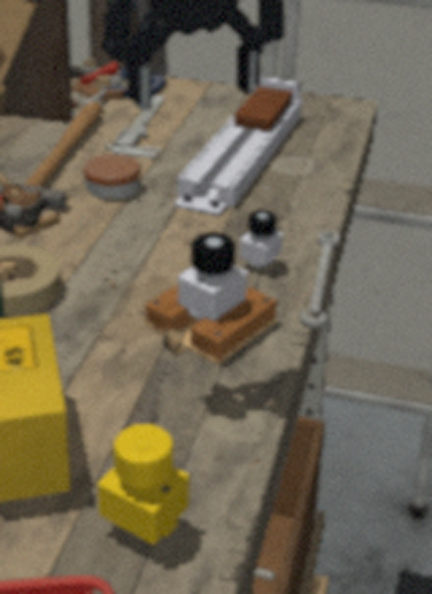

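The stop-like things are: a white one with a black knob on the rest (side px 260,236), a smaller white one beside it (278,219; top 254,206), and a yellow one (235,315). The one on the rest is the target: it isn't yellow and it's the larger of the other two. The arm hides it from the top camera, so I'll swing the arm away and measure.

```bash
cat > h.py <<'E'
import numpy as np,cv2
from rig import robot
def cloud(d,c):
    k=robot.get_calibration(c);v,u=np.mgrid[0:384,0:512]
    P=np.stack([(u-k["cx"])/k["fx"]*d,(v-k["cy"])/k["fy"]*d,d,np.ones_like(d)],-1)@k["cam_to_world"].T
    P=P[...,:3];P[d<=0]=np.nan;return P
def band(P,lo,hi,box):
    return (P[...,2]>lo)&(P[...,2]<hi)&(P[...,0]>box[0])&(P[...,0]<box[1])&(P[...,1]>box[2])&(P[...,1]<box[3])
def rect(P,m):
    q=P[m][:,:2].astype(np.float32);r=cv2.minAreaRect(q);return len(q),np.round(r[0],1),np.round(r[1],1),round(r[2],1),np.round(np.median(P[m],0),1)
E
python3 - <<'E'
from h import *
q=robot.read_state()["q"];q[0]=-0.2;robot.set_joints(q)
for c in("top","side"):
    p,d=robot.camera(c); np.savez(f"pics/{c}1.npz",p=p,d=d);cv2.imwrite(f"pics/{c}1.png",p[...,::-1])
    for t in("stop","knob_center","rest"):
        print(c,t,[(np.round(r["pixel"],1).tolist(),round(r["conf"],2)) for r in robot.landmark_of(t,c)])
    P=cloud(d,c)
    S=(330,470,240,380)
    print("table",np.nanmedian(P[band(P,-15,10,S)][:,2]))
    for n,lo,hi in(("rest",20,32),("block",52,64),("knob",85,100)):
        m=band(P,lo,hi,S); print(c,n,rect(P,m) if m.sum()>4 else m.sum())
    P=cloud(np.load(f"pics/{c}0.npz")["d"],c)
    R=(300,520,-270,110)
    for n,lo,hi in(("rail",20,32),("board",40,47.),("fence",47.5,60)):
        m=band(P,lo,hi,R); print(c,n,rect(P,m) if m.sum()>4 else m.sum())
a=cv2.imread("pics/top1.png")[150:250,170:290];cv2.imwrite("pics/c3.png",cv2.resize(a,None,fx=5,fy=5,interpolation=2))
print(robot.read_state()["clock"])
E
```

```text
top stop [([142.5, 204.5], 0.76), ([216.8, 197.6], 0.51), ([253.4, 205.1], 0.49)]
top knob_center [([134.8, 199.4], 0.7), ([219.1, 198.8], 0.7), ([215.4, 197.9], 0.58), ([256.8, 206.0], 0.5)]
top rest [([219.1, 198.6], 0.85)]
table -2.0883704430352736
top rest (408, array([395.5, 298.5]), array([88.2, 89. ]), 65.0, array([394.8, 296.9,  24.5]))
top block (73, array([395.3, 298.3]), array([50.4, 42.5]), 64.9, array([394.8, 287.8,  55.9]))
top knob (122, array([394.5, 298.6]), array([35.3, 38.7]), 1.0, array([393.4, 298. ,  89.4]))
top rail (1007, array([427.8, -82.6]), array([297.4, 114.9]), 84.6, array([453. , -43.7,  24.7]))
top board (447, array([ 441.1, -166.3]), array([130.9,  60.2]), 83.6, array([ 441.2, -158.7,   42.9]))
top fence (42, array([ 444.3, -169.9]), array([124.2,  60.3]), 83.4, array([ 437. , -225.8,   49. ]))
side stop [([254.3, 239.3], 0.97), ([279.4, 224.7], 0.68)]
side knob_center [([234.6, 300.2], 0.84), ([261.6, 223.4], 0.8), ([276.2, 213.4], 0.61), ([256.4, 242.1], 0.27)]
side rest [([259.2, 251.9], 0.67)]
table 1.3378772768003273
side rest (461, array([394.9, 299.9]), array([90.9, 90.9]), 65.1, array([377.2, 320.4,  27.4]))
side block (173, array([394.9, 299.7]), array([51.3, 44.8]), 64.0, array([390.2, 311.8,  58.9]))
side knob (146, array([395.5, 300.4]), array([39.3, 39.4]), 36.4, array([393.9, 305.1,  92.3]))
side rail (508, array([450.4, -85.4]), array([303.8,  70.8]), 84.5, array([445.4, -22.9,  27.9]))
side board (158, array([ 443.2, -164.5]), array([130.7,  59. ]), 82.8, array([ 438.4, -157.4,   45.4]))
side fence (55, array([ 436.5, -163.7]), array([136.6,  55. ]), 87.5, array([ 435.9, -221.1,   48.7]))
2.6083
```

View pics/c3.png

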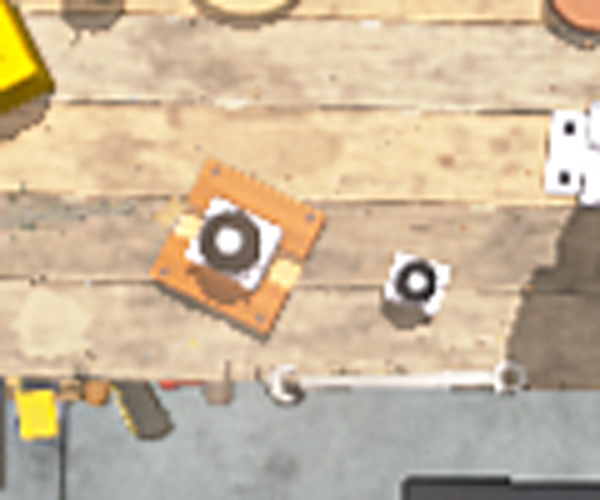

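The crop shows the target stop on the rest at about top px (216,198), with the groove running left-top to right-bottom. That matches the depth fit: centre (395,299), y axis at 65°, size 50x43 mm, z about 57. Next I'll refine the rail and grasp the block.

```bash
cat >> h.py <<'E'
def rail_fit(d,c):
    P=cloud(d,c);P[...,2]+= {"top":1.5,"side":-1.8}[c]
    m=band(P,20,32,(395,505,-260,80)).astype(np.uint8)
    n,l,s,_=cv2.connectedComponentsWithStats(m,connectivity=4);m=l==1+np.argmax(s[1:,4])
    q=P[m][:,:2]
    b=P[band(P,38,47.5,(395,505,-260,80))][:,:2]
    return P,q,b
E
python3 - <<'E'
from h import *
from scipy.optimize import minimize
for c in("top","side"):
    P,q,b=rail_fit(np.load(f"pics/{c}0.npz")["d"],c)
    r=cv2.minAreaRect(q.astype(np.float32));print(c,len(q),np.round(r[0],1),np.round(r[1],1),round(r[2],2))
    # lateral edges per y-slice -> line fit of mid
    best=None
    for a in np.radians(np.arange(80,90,.1)):
        e=np.array([np.cos(a),np.sin(a)]);n=np.array([np.sin(a),-np.cos(a)])
        w=np.ptp(np.percentile(q@n,[1,99]))
        if best is None or w<best[0]: best=(w,a)
    a=best[1];e=np.array([np.cos(a),np.sin(a)]);n=np.array([np.sin(a),-np.cos(a)])
    s=q@e;t=q@n;print("angle",np.degrees(a),"t",np.percentile(t,[.5,50,99.5]),"s",np.percentile(s,[.2,99.8]))
    B=b@e;print("board s range",np.percentile(B,[1,90,99]),"board t",np.percentile(b@n,[2,98]))
    al=P.reshape(-1,3);al=al[~np.isnan(al[:,0])];S=al[:,:2]@e;T=al[:,:2]@n
    t0=(np.percentile(t,.5)+np.percentile(t,99.5))/2
    sm=np.percentile(s,99.8)-150;k=(S>sm-10)&(S<sm+135)&(abs(T-t0)<48)
    x=T[k]-t0;z=al[k,2]
    print([(i,round(float(np.mean(z[abs(x-i)<1.5])),1)) for i in range(-44,46,2) if (abs(x-i)<1.5).any()])
    for sg in(0,):
        C=e*sm+n*t0;print("centre",C)
    for t in("slot_mid","fence_face"):pass
s=robot.solve_ik([395,299,55],[0,np.pi,0]);print(s)
E
```

```text
top 512 [471.6 -85.7] [294.9  27.1] 84.58
angle 84.59999999999974 t [464.25789651 480.87970837 491.03956193] s [-184.95833072  106.32984004]
board s range [-184.05698919  -69.53128293  -59.1049016 ] board t [429.09928367 477.83817637]
[(-44, 25.6), (-42, 25.8), (-40, 25.8), (-38, 26.7), (-36, 26.5), (-34, 25.3), (-32, 25.8), (-30, 25.8), (-28, 9.5), (-26, 4.0), (-24, 4.1), (-22, 4.4), (-20, 3.9), (-18, 4.3), (-16, 4.6), (-14, 10.6), (-12, 16.9), (-10, 24.7), (-8, 25.8), (-6, 25.5), (-4, 25.7), (-2, 25.9), (0, 26.7), (2, 25.7), (4, 26.1), (6, 26.5), (8, 26.2), (10, 26.0), (12, 25.5), (14, 26.2), (18, 0.1), (20, -0.8), (22, -0.5), (24, -0.5), (26, -0.4), (28, -0.4), (30, -0.7), (32, -0.9), (34, -0.2), (36, -0.4), (38, -1.0), (40, -0.4), (42, -0.7), (44, -0.6)]
centre [471.41918216 -88.42706651]
side 500 [450.4 -85.4] [303.8  70.8] 84.47
angle 84.19999999999976 t [421.23192257 444.46503219 491.39329981] s [-187.67102388  111.91893097]
board s range [-183.32177548  -58.61155319  -53.81998609] board t [429.2686592  479.03708511]
[(-44, 0.0), (-42, -0.1), (-40, 0.1), (-38, -0.1), (-36, 10.5), (-34, 13.3), (-32, 20.1), (-30, 26.5), (-28, 26.3), (-26, 26.9), (-24, 26.3), (-22, 26.2), (-20, 26.3), (-18, 26.8), (-16, 26.5), (-14, 26.5), (-12, 26.6), (-10, 26.4), (-8, 23.9), (-6, 12.1), (-4, 3.7), (-2, 4.7), (0, 4.3), (2, 4.7), (4, 4.9), (6, 4.5), (8, 15.7), (10, 17.1), (12, 14.5), (14, 13.4), (16, 13.8), (18, 21.3), (20, 26.2), (22, 26.2), (24, 26.5), (26, 26.4), (28, 26.2), (30, 26.3), (32, 26.6), (34, 26.7), (36, 25.0)]
centre [450.12828224 -83.99938379]
[ 0.48329268  0.33911961 -0.455106    0.77657072  0.          0.48329268]
```

```bash
cat >> h.py <<'E'
from scipy.spatial.transform import Rotation as Ro
def ori(deg):
    f=np.radians(deg);y=np.array([np.cos(f),np.sin(f),0]);z=np.array([0,0,-1.]);x=np.cross(y,z)
    return Ro.from_matrix(np.stack([x,y,z],1)).as_rotvec()
def st(*a):
    s=robot.read_state();print(*a,"t",round(s["clock"],2),"p",np.round(s["eef_pos"],1),"F",np.round(s["contact_force"],1),"M",np.round(s["ft_torque"],3),"w",round(s["gripper_width"],1),"ff",round(s["finger_force"],1),"q6",round(s["q"][5],3));return s
A=84.5;C=np.array([450.3,-83.3]);e=np.array([np.cos(np.radians(A)),np.sin(np.radians(A))]);n=np.array([e[1],-e[0]])
def rp(x,y,z): return np.r_[C+n*x+e*y,z]
E
python3 - <<'E'
from h import *
for d in(-25,155):
    for p in([395.1,299,200],[395.1,299,28]): print(d,robot.solve_ik(p,ori(d)))
for d in(A-90,A+90): print(d,robot.solve_ik(rp(0,-3,80),ori(d)))
robot.move_to([395.1,299,200],ori(-25)); st()
robot.servo_line([395.1,299,28],threshold=8); st()
robot.grip(40); st("gripped")
robot.servo_line([395.1,299,110],feed=80); st("up")
for c in("top","side"):
    p,d=robot.camera(c); cv2.imwrite(f"pics/{c}2.png",p[...,::-1])
b=cv2.imread("pics/side2.png")[150:300,180:340];cv2.imwrite("pics/c4.png",cv2.resize(b,None,fx=4,fy=4,interpolation=2))
E
```

```text
-25 [ 4.83197612e-01  2.24998131e-01 -1.87160164e-01  1.15863803e+00
 -4.44089210e-16  2.49032625e+00]
-25 [ 4.83197612e-01  3.70719663e-01 -4.95380111e-01  7.04696552e-01
 -4.44089210e-16  2.49032625e+00]
155 [ 0.48319761  0.22499813 -0.18716016  1.15863803  0.         -0.6512664 ]
155 [ 0.48319761  0.37071966 -0.49538011  0.70469655  0.         -0.6512664 ]
-5.5 [-0.36759465  0.25657868 -0.50117444  0.8130432   0.          1.29919479]
174.5 [-0.36759465  0.25657868 -0.50117444  0.8130432   0.         -1.84239786]
t 3.92 p [395.6 298.6 200.1] F [-0.5  0.   0.3] M [ 0.019  0.013 -0.018] w 85.5 ff 0.0 q6 2.489
t 5.22 p [395.5 299.1  28.6] F [0.1 1.2 0.2] M [0.013 0.011 0.018] w 85.1 ff 0.0 q6 2.49
gripped t 5.69 p [395.  299.3  28.6] F [-5.2  0.2 10.5] M [0.094 0.711 0.01 ] w 43.1 ff 59.5 q6 2.49
up t 6.87 p [394.8 298.9 109.5] F [-0.3 -0.1 -3.5] M [-0.072 -0.083 -0.011] w 43.3 ff 59.1 q6 2.49
```

View pics/c4.png

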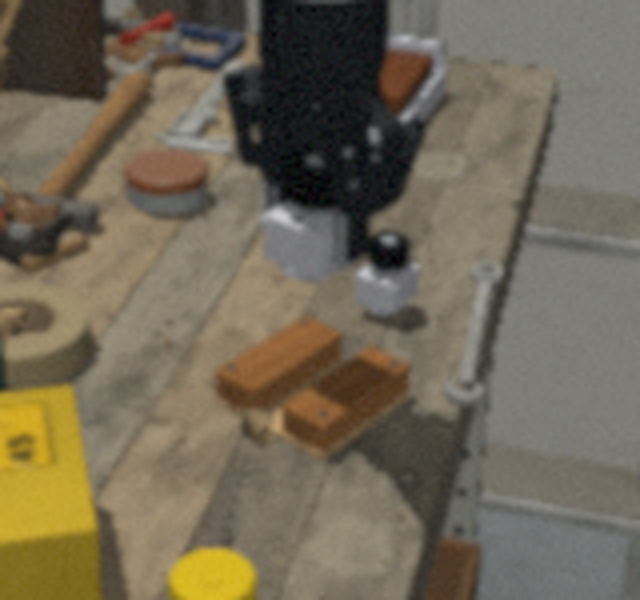

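Run:
```python
from h import *
o=ori(A-90)
robot.move_to(rp(0,55,110),o); st("over")
robot.servo_line(rp(0,55,52),feed=80); st()
p,d=robot.camera("side");cv2.imwrite("pics/side3.png",p[...,::-1]);np.savez("pics/side3.npz",d=d)
b=p[150:260,210:330,::-1];cv2.imwrite("pics/c5.png",cv2.resize(b,None,fx=5.4,fy=5.4,interpolation=2))
P=cloud(d,"side");P[...,2]-=1.8
s=P[...,:2]-C;X=s@n;Y=s@e;Z=P[...,2]
m=(Z>52)&(Z<74)&(abs(X)<40)&(Y>60)&(Y<95);print("block",m.sum(),np.percentile(X[m],[2,10,50,90,98]),np.median(Y[m]))
m=(Z>54)&(Z<70)&(abs(X)<40)&(Y>75)&(Y<85);print("face",m.sum(),np.percentile(X[m],[2,50,98]),np.median(Y[m]))
m=(Y>90)&(Y<140)&(abs(X)<45);x=X[m];z=Z[m]
print([(i,round(float(np.mean(z[abs(x-i)<1])),1)) for i in range(-40,41,2) if (abs(x-i)<1).any()])
```

```text
over t 8.22 p [455.6 -27.9 110. ] F [-0.2  1.  -4.5] M [-0.005  0.039  0.002] w 42.9 ff 59.1 q6 1.426
t 9.1 p [455.9 -28.5  52.3] F [ 0.4 -0.5 -3.8] M [-0.016 -0.038 -0.063] w 43.1 ff 59.1 q6 1.425
block 103 [-29.19965891 -23.12958911  -3.74839546  20.13270023  30.04422089] 77.48329970376574
face 53 [-18.63144412  -0.29477547  20.35420084] 78.34304121436419
[(-40, 409.7), (-38, 420.0), (-36, 401.7), (-34, 294.5), (-32, 400.1), (-30, 432.1), (-28, 420.1), (-26, 416.6), (-24, 403.2), (-22, 433.0), (-20, 421.4), (-18, 407.7), (-16, 400.6), (-14, 399.9), (-12, 387.4), (-10, 381.1), (-8, 382.3), (-6, 387.6), (-4, 384.4), (-2, 415.2), (0, 372.4), (2, 381.5), (4, 394.7), (6, 384.6), (8, 352.5), (10, 333.7), (12, 357.5), (14, 332.0), (16, 350.0), (18, 367.3), (20, 401.9), (22, 394.5), (24, 374.4), (26, 418.2), (28, 388.1), (30, 412.3), (32, 378.9), (34, 412.0), (36, 409.8), (38, 414.6), (40, 425.1)]
```

View pics/c5.png

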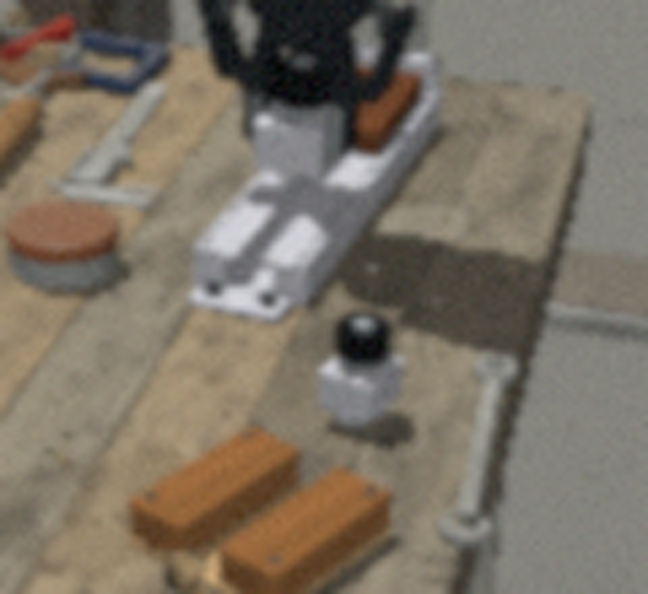

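The stop hangs above the slot line (block at crop 298,145) and the slot runs toward (240,265), so they look aligned. I'll lower it by feel and search sideways if it lands on a lip.

Run:
```python
from h import *
for i,x in enumerate((0,1.2,-1.2,2.2,-2.2,3.2,-3.2)):
    if i: robot.servo_line(rp(x,55,z0+3),feed=40)
    hit=robot.servo_line(rp(x,55,27.5),feed=25,threshold=7); s=st("x",x,hit); z0=s["eef_pos"][2]
    if z0<31: break
```

```text
x 0 True t 10.03 p [455.4 -28.5  28.6] F [-1.9 -0.3  8.6] M [ 0.039  0.155 -0.01 ] w 43.0 ff 60.4 q6 1.425
```

Run:
```python
from h import *
def ry(s): d=s["eef_pos"][:2]-C; return round(d@n,2),round(d@e,2)
robot.servo_line(rp(0,55,28.9),feed=10); print(ry(st("unload")))
print(robot.servo_line(rp(0,16,28.9),feed=30,threshold=12)); print(ry(st("near")))
print(robot.servo_line(rp(0,-9,28.9),feed=10,threshold=6)); s=st("push");print(ry(s))
robot.pause(.2);print(ry(st("hold")))
for c in("top","side"):
    p,d=robot.camera(c);cv2.imwrite(f"pics/{c}4.png",p[...,::-1]);np.savez(f"pics/{c}4.npz",d=d)
a=cv2.imread("pics/top4.png")[150:230,270:400];cv2.imwrite("pics/c6.png",cv2.resize(a,None,fx=5,fy=5,interpolation=2))
```

```text
unload t 10.3 p [455.6 -28.5  28.8] F [ 0.5  0.3 -3.9] M [-0.056  0.034  0.011] w 43.1 ff 59.2 q6 1.425
(np.float64(-0.02), np.float64(55.02))
False
near t 11.75 p [451.8 -67.3  28.9] F [-0.2  0.4 -3. ] M [ 0.1    0.003 -0.004] w 43.3 ff 59.2 q6 1.34
(np.float64(-0.02), np.float64(16.12))
True
push t 13.62 p [449.6 -88.1  28.7] F [0.5 1.5 3.9] M [ 0.247 -0.224 -0.013] w 43.0 ff 60.1 q6 1.295
(np.float64(-0.25), np.float64(-4.89))
hold t 13.82 p [449.6 -88.1  28.6] F [-0.5 -0.8  4.5] M [-0.017 -0.111 -0.022] w 43.3 ff 60.3 q6 1.295
(np.float64(-0.27), np.float64(-4.87))
```

View pics/c6.png

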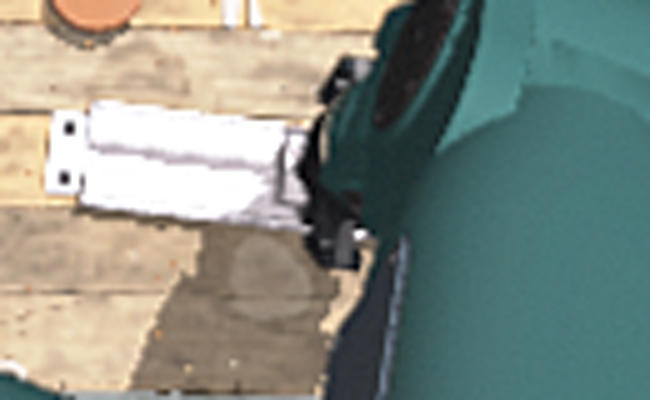

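The top view is blocked by the arm. That stop came from the vertical force, not from the board, so I'll lift slightly and keep pushing until there's a real reaction along the rail.

Run:
```python
from h import *
def ry(s): d=s["eef_pos"][:2]-C; return round(d@n,2),round(d@e,2),"Fe",round(s["contact_force"][:2]@e,2)
s=robot.read_state();y0=ry(s)[1]
robot.servo_line(rp(0,y0,29.2),feed=10);print(ry(st("z")))
for k in range(1,14):
    h=robot.servo_line(rp(0,y0-.5*k,29.2),feed=5,threshold=9); robot.pause(.1); s=robot.read_state(); print(k,h,ry(s),np.round(s["contact_force"],1),round(s["eef_pos"][2],1))
    if s["contact_force"][:2]@e>5: break
p,d=robot.camera("side");cv2.imwrite("pics/side5.png",p[...,::-1])
b=p[150:200,240:310,::-1];cv2.imwrite("pics/c7.png",cv2.resize(b,None,fx=9,fy=9,interpolation=2))
```

```text
z t 14.17 p [449.5 -88.1  29. ] F [ 0.9  0.5 -2.5] M [-0.013 -0.004 -0.017] w 43.1 ff 59.3 q6 1.295
(np.float64(-0.32), np.float64(-4.8), 'Fe', np.float64(0.58))
1 False (np.float64(-0.24), np.float64(-5.0), 'Fe', np.float64(5.04)) [ 0.3  5.  -4. ] 29.0
```

View pics/c7.png

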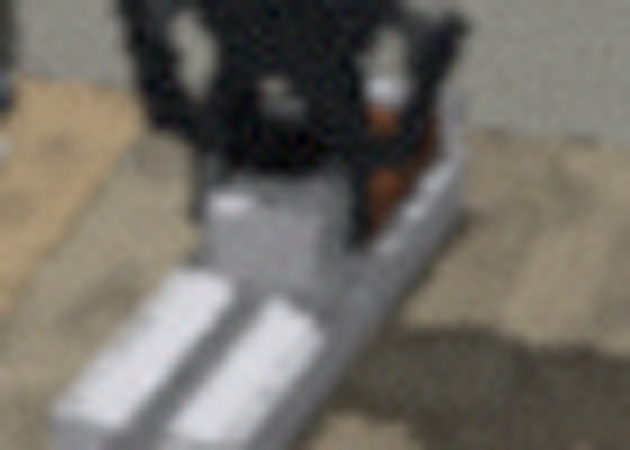

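Reaction is 5 N for 0.2 mm of travel, so the contact is stiff, at rail y about -5 by TCP. That fits the board being home. I'll confirm with one small push, release, then grip the knob with the closing axis along the rail, biased away from the board, and push lightly again.

```bash
cat >> h.py <<'E'
def ry(s): d=s["eef_pos"][:2]-C; return [round(float(v),2) for v in(d@n,d@e,s["contact_force"][:2]@e)]
E
python3 - <<'E'
from h import *
s=robot.read_state();
robot.servo_line(rp(0,-5.6,29.2),feed=4,threshold=8);robot.pause(.2);s=robot.read_state();print("confirm",ry(s))
robot.servo_line(rp(0,-5.1,28.9),feed=5);robot.pause(.1);print("relax",ry(st()))
robot.grip(70);st("open")
robot.servo_line(rp(0,-5,110),feed=120)
robot.move_to(rp(-.2,-4,125),ori(A)); st("rot")
robot.servo_line(rp(-.2,-4,61),feed=60,threshold=8); print(ry(st("at knob")))
robot.grip(36);robot.pause(.2);print(ry(st("gripped")))
E
```

```text
confirm [-0.24, -5.0, 8.08]
t 15.38 p [449.7 -88.3  28.8] F [ 0.6  4.9 -4.2] M [ 0.936 -0.176 -0.087] w 43.0 ff 59.4 q6 1.294
relax [-0.07, -5.0, 4.91]
open t 15.77 p [450.  -88.6  29. ] F [-0.4 -0.1 -0.1] M [ 0.008 -0.04  -0.001] w 70.1 ff 0.0 q6 1.294
rot t 17.99 p [449.6 -87.2 124.7] F [-0.1  0.2 -0.8] M [-0.051  0.001 -0.024] w 70.0 ff 0.0 q6 -0.273
at knob t 19.21 p [449.9 -87.4  61.3] F [0.3 0.1 0.7] M [-0.017 -0.023  0.004] w 70.2 ff 0.0 q6 -0.274
[0.04, -4.09, 0.13]
gripped t 19.79 p [450.  -87.5  61.4] F [-1.6 -0.1  6. ] M [ 0.053  0.292 -0.018] w 38.9 ff 59.3 q6 -0.274
[0.07, -4.18, -0.28]
```

Run:
```python
from h import *
for k in range(1,9):
    robot.servo_line(rp(-.2,-4.1-.4*k,61.2),feed=5,threshold=7);robot.pause(.1);s=robot.read_state();print(k,ry(s),np.round(s["contact_force"],1),round(s["eef_pos"][2],1))
    if ry(s)[2]>4.5: break
st()
```

```text
1 [0.01, -4.31, 2.32] [-1.3  2.5  5.7] 61.5
2 [-0.01, -4.47, 4.32] [0.3 4.3 7.1] 61.4
3 [-0.05, -4.68, 6.37] [0.7 6.3 7.1] 61.4
t 20.85 p [449.8 -88.   61.4] F [0.7 6.3 7.1] M [ 1.532 -0.098  0.007] w 38.4 ff 59.9 q6 -0.277
```

Run:
```python
from h import *
q=np.array(robot.solve_ik(rp(-.2,-5.0,61.3),ori(A)));q0=q[5];print(q0)
robot.set_joints(q)
for a in [.4,.8,1.1,1.3,1.4,1.5,1.55,1.6,1.65,1.7]:
    q[5]=q0+a;robot.set_joints(q);s=robot.read_state();m0=s["ft_torque"][2];t0=s["tau"][5];robot.pause(.1);s=robot.read_state()
    print(a,round(s["q"][5]-q0,3),"Mz",round(m0,3),round(s["ft_torque"][2],3),"tau6",round(t0,3),round(s["tau"][5],3),ry(s),"z",round(s["contact_force"][2],1),round(s["clock"],2))
    if abs(s["ft_torque"][2])>.55: break
```

```text
-0.27599130248774806
0.4 0.395 Mz -0.031 -0.049 tau6 0.377 -0.028 [0.15, -4.85, 3.9] z 5.3 21.67
0.8 0.795 Mz -0.08 0.018 tau6 0.432 -0.147 [0.23, -5.05, 2.92] z 5.3 22.23
1.1 1.092 Mz -0.034 -0.126 tau6 0.438 -0.033 [0.22, -5.19, 2.24] z 4.6 22.73
1.3 1.289 Mz -0.035 -0.055 tau6 0.601 -0.014 [0.23, -5.26, 2.1] z 5.0 23.13
1.4 1.389 Mz -0.03 -0.096 tau6 0.449 -0.021 [0.25, -5.31, 1.34] z 5.0 23.48
1.5 1.489 Mz -0.009 -0.039 tau6 0.438 -0.022 [0.24, -5.33, 0.52] z 5.1 23.83
1.55 1.539 Mz -0.031 -0.025 tau6 0.202 -0.035 [0.23, -5.35, 0.16] z 5.0 24.18
1.6 1.589 Mz 0.182 0.132 tau6 0.417 0.173 [0.18, -5.04, 4.04] z 6.2 24.53
1.65 1.639 Mz 0.28 0.275 tau6 0.552 0.31 [0.01, -4.86, 3.2] z 7.8 24.88
1.7 1.689 Mz 0.303 0.324 tau6 0.557 0.316 [-0.05, -4.82, 4.27] z 7.5 25.23
```

```bash
cat > turn.py <<'E'
from h import *
import sys
a0,a1,da,lim=map(float,sys.argv[1:])
q=np.array(robot.solve_ik(rp(-.2,-5.0,61.3),ori(A)));q0=-0.27599
for a in np.arange(a0,a1+1e-6,da):
    q[5]=q0+a;robot.set_joints(q)
    M=[];T=[]
    for i in range(4):
        s=robot.read_state();M.append(s["ft_torque"][2]);T.append(s["tau"][5]);robot.pause(.02)
    print(round(a,3),round(s["q"][5]-q0,3),"Mz",np.round(M,3),round(np.mean(M),3),"tau6",np.round(T,2),ry(s),"z",round(s["contact_force"][2],1),round(s["clock"],2))
    if np.mean(M)>lim: break
E
python3 - <<'E'
from h import *
print(robot.solve_ik(rp(-.2,-5.0,61.3),ori(A)))
E
python3 turn.py 1.75 2.1 .05 .56
```

```text
[-0.37198441  0.27745865 -0.53236625  0.76097143  0.         -0.2759913 ]
1.75 1.739 Mz [0.328 0.278 0.323 0.29 ] 0.305 tau6 [0.56 0.47 0.4  0.37] [-0.03, -4.85, 4.01] z 6.3 25.53
1.8 1.789 Mz [0.349 0.332 0.331 0.366] 0.345 tau6 [0.56 0.46 0.4  0.36] [-0.07, -4.85, 3.95] z 6.7 25.85
1.85 1.839 Mz [0.381 0.295 0.308 0.285] 0.317 tau6 [0.56 0.47 0.41 0.37] [-0.11, -4.9, 3.25] z 7.0 26.17
1.9 1.889 Mz [0.361 0.323 0.343 0.305] 0.333 tau6 [0.57 0.48 0.42 0.38] [-0.15, -4.89, 3.1] z 5.9 26.48
1.95 1.939 Mz [0.378 0.353 0.337 0.344] 0.353 tau6 [0.59 0.5  0.44 0.4 ] [-0.14, -4.9, 3.69] z 5.9 26.8
2.0 1.989 Mz [0.36  0.362 0.33  0.352] 0.351 tau6 [0.62 0.52 0.46 0.42] [-0.19, -4.92, 3.07] z 5.1 27.12
2.05 2.042 Mz [0.466 0.46  0.455 0.471] 0.463 tau6 [0.48 0.44 0.43 0.43] [-0.24, -4.94, 2.41] z 5.0 27.43
2.1 2.095 Mz [0.475 0.488 0.418 0.443] 0.456 tau6 [0.73 0.61 0.54 0.49] [-0.25, -4.96, 2.68] z 4.0 27.75
```

The drag plateau, measured at the end of each step, is about 0.32. It starts rising near 1.95 rad, where the head meets the lips, and my target is about +0.2 above the plateau.

```bash
python3 turn.py 2.13 2.28 .03 .525
```

```text
2.13 2.128 Mz [0.525 0.499 0.473 0.505] 0.5 tau6 [0.68 0.62 0.57 0.54] [-0.26, -4.98, 3.45] z 4.5 28.07
2.16 2.159 Mz [0.524 0.542 0.469 0.512] 0.512 tau6 [0.7  0.64 0.59 0.55] [-0.28, -5.0, 2.83] z 4.3 28.38
2.19 2.189 Mz [0.483 0.494 0.525 0.503] 0.501 tau6 [0.72 0.65 0.6  0.57] [-0.26, -5.0, 2.4] z 2.6 28.7
2.22 2.219 Mz [0.523 0.526 0.515 0.505] 0.517 tau6 [0.74 0.67 0.62 0.58] [-0.3, -4.97, 3.65] z 2.2 29.02
2.25 2.249 Mz [0.479 0.488 0.527 0.489] 0.496 tau6 [0.75 0.68 0.63 0.6 ] [-0.3, -5.0, 2.55] z 1.6 29.33
2.28 2.279 Mz [0.61  0.579 0.577 0.613] 0.595 tau6 [0.77 0.7  0.65 0.61] [-0.28, -4.99, 3.05] z -0.3 29.65
```

The torque is about 0.15–0.27 above drag, roughly 0.25–0.4 rad past first contact. Both are in the firm band, so I'll release, back off and check.

Run:
```python
from h import *
robot.grip(70);s=st("open")
p=s["eef_pos"];robot.servo_line([p[0],p[1],140],feed=100)
q=robot.read_state()["q"];q[0]=0.5;robot.set_joints(q);st()
for c in("top","side"):
    p,d=robot.camera(c);P=cloud(d,c);P[...,2]+={"top":1.5,"side":-1.8}[c]
    X=(P[...,:2]-C)@n;Y=(P[...,:2]-C)@e;Z=P[...,2];L=(abs(X)<40)
    for nm,lo,hi,a,b in(("block",54,62,-60,60),("knob",84,96,-60,60),("board",40,47,-136,-20),):
        m=L&(Z>lo)&(Z<hi)&(Y>a)&(Y<b)
        if m.sum():print(c,nm,m.sum(),"X",np.round(np.percentile(X[m],[2,98]),1),"Y",np.round(np.percentile(Y[m],[2,98]),1),"z",round(float(np.median(Z[m])),1))
    if c=="top":
        a=p[150:230,300:400,::-1];cv2.imwrite("pics/c8.png",cv2.resize(a,None,fx=6,fy=6,interpolation=2))
```

```text
open t 30.07 p [449.5 -88.3  61.3] F [-0.4  0.3  0.4] M [-0.032 -0.017 -0.041] w 70.2 ff 0.0 q6 2.004
t 32.45 p [357.  286.7 139.4] F [-0.8 -0.3  0.4] M [-0.039  0.001  0.014] w 70.2 ff 0.0 q6 2.004
top block 66 X [-20.9  22. ] Y [-28.   20.5] z 58.1
top knob 127 X [-18.3  19.8] Y [-23.   14.5] z 91.1
top board 386 X [-27.6  20.8] Y [-133.1  -35.5] z 44.0
side block 1 X [1.1 1.1] Y [21.7 21.7] z 55.3
```

View pics/c8.png

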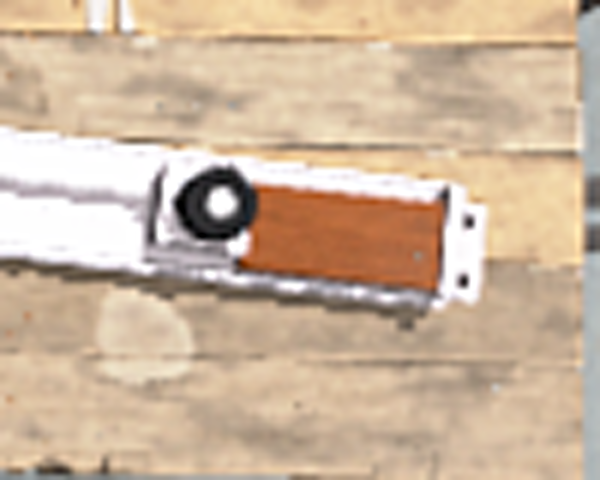

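The picture shows the board's end against the fence (crop 443,245), the stop's knob at (215,203) touching the board's free end (250,225), and the block seated with its top at 58 mm.

```bash
python3 -c "
from rig import robot
print(robot.finish_job())"
```

```text
the job is handed in; nothing more can be done
None
```

I handed the job in at about 32 s of the 72 s allowed, with the board home against the fence, the stop seated against it, and the bolt turned square and tightened by feel; the clamping force was judged from torque and turn angle, not measured, and no verdict came back.

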